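# Emboss a pocket notebook on the shop's hand-lever press

### The job

Emboss the cover of the pocket notebook lying on the table: lay it cover up, flat inside the four corner stops of the press's pulled-out carriage, then hold the carriage's catch tab down while you slide the carriage in until the catch clicks up at home. Then push the spring pedal right down to its stop and keep it there for about a second, and let it come up again, leaving the notebook in the carriage under the die and the other things on the table where they are.

Things in the scene. Friction and masses are not known exactly. Their poses are not given: they have to be found in the camera images.
- notebook: The only pocket notebook lying on the table: a rigid block 78 mm long (its x), 53 mm wide (its y), 16 mm thick, flowered cover up, about 50 g. Origin: centre of its underside; z up through the cover. It may lie either way round (turned by pi) in the carriage.
- press: Embossing press of dark steel, fixed. Origin: on the table under the die. x points to the back (hinge of the pedal arm), -x to the pedal, y along the rails to the loading end. Its base covers x -120 to 105 mm for |y| < 45 mm; two rails (24 mm high, 92 mm over both) run along y from -66 to 204 mm. The raised pedal is the highest part, 130 mm; beyond y = 45 mm only rails and carriage stand.
- pocket (a point): On the carriage: centre of its flat bed (30 mm above the table) between four corner stops; the centre of the notebook's underside belongs here, its long side along y (axes as the press's). 2 mm play all round. The stops rise 12 mm with flared tops and take only 14 mm at each end of the long sides: the 58 mm between them are open to fingers, with nothing higher than the bed.
- catch_tab (a point): Centre of the top of the catch tab at the carriage's outer end: ribbed dark plate 44 (x) by 38 mm (y), 39 mm above the table when up. Goes 6 mm straight down against a spring (3.5 to 5.6 N). 21 mm inward (press -y) of this point is the outer face of an upright push ridge, 50 mm wide, rising 13 mm above the tab: push the carriage in by it while standing on the tab.
- pedal_pad (a point): Centre of the top of the pedal's rubber tread, 44 (x) by 48 mm (y), on the arm's front end. The hinge line is parallel to the press's y, 75 mm above the table, 80 mm behind the press origin. This point is 168 mm in front of the hinge and 91 mm above the table at the stop; when up it is about 127 mm high and 8 mm further back (press x).
- die: Embossing die, a wooden block with a 28 x 34 mm brass face, on a spring plunger under the pedal arm. Origin: centre of the face. It meets the notebook's cover just before the pedal's stop and gives by 3 mm.
- carriage (a joint): Travel of the carriage in m: 0 pulled out (loading place, as at the start), 0.110 home under the die; inward is the press's -y. It slides with about 1 N. At 0 the catch locks it until the tab is down at least 5 mm; once it has moved, the rails hold the catch down until home, where it springs up into a notch when let go.
- catch (a joint): Travel of the catch tab in m: 0 up (locked at either end), 0.006 fully down.
- pedal (a joint): Swing of the pedal arm in rad: 0 up, 0.22 at its stop. A spring pushes it up: about 5 N at the tread to start, about 13 N at the stop with a notebook under the die.
- stamp_block: Bystander: wooden stamp block, 37 x 62 x 41 mm; origin at the underside.
- tape_roll: Bystander: roll of tape lying flat, 104 mm across, 25 mm high.
- wax_a: Bystander: stick of sealing wax, 88 mm long, 11 mm high.
- wax_b: Bystander: stick of sealing wax, 76 mm long, 11 mm high.
- seal: Bystander: slim turned wax seal standing upright, 108 mm tall, 23 mm across.

How it is judged:
By the outcome, as a careful person would: the job done as asked, in the order asked, and still so for the second after the job is handed in, with the robot touching nothing.
It also fails if it takes over 61 s, if anything falls off the work surface, if the arm or the gripper's body presses on something with over 40 N, if the wrist force passes 120 N, or if a joint passes its speed limit or range.

### The arm

A 6-joint arm with a two-finger parallel gripper is mounted at the origin on a cart in front of the work surface, level with it; the furniture and walls round the work are solid. World frame = base frame: x ahead of the robot, y to its left, z up, the work surface at z = 0. Lengths are in mm, angles in rad, forces in N, time in s.
With the tool pointing down it reaches from about 250 to 850 mm from the base axis. Payload 12.5 kg.
Tool frame: the origin (TCP) lies between the finger pads; the fingertips stand r.tcp_to_tips ahead of it and the grasp point (between the pads) lies 5 mm behind it (r.tcp_to_tips is the distance from the TCP to the fingertips, in mm); z points along the fingers, y is the line along which they close (so a half turn about z gives the same grasp; the last joint's range is limited). The gripper opens to 93 mm and grips with 3 to 60 N. Pads are 15 mm wide; open, the fingers measure 128 mm over their backs; the gripper's body (75 mm by 188 mm) begins 65 mm behind the grasp point.
Start: joints at [-1.226, 0.351, 1.652, -0, 1.139, -0.085], TCP at [229.196, -499.954, 232.633] pointing down, gripper open.
Joint ranges: [-2.75, 2.75], [-0.79, 2.1], [0.01, 2.65], [-1.57, 4.71], [0.07, 3.14], [-2.87, 2.87]. Speed limits (rad/s): [2.22, 2.22, 2.79, 3.14, 3.14, 3.14].

### API

Orientations are given as a unit quaternion [x, y, z, w].
In Python, from cell import r gives the robot as it stands.
- The arm moves only by the tool jog_arm, called after "Emit:" in YAML: its name, and indented under it one key for each argument. Schema: {"type":"object","properties":{"offsets":{"type":"array","items":{"type":"array","prefixItems":[{"type":"array","items":{"type":"number"},"minItems":3,"maxItems":3},{"type":"array","items":{"type":"number"},"minItems":3,"maxItems":3}],"minItems":2,"maxItems":2},"minItems":1,"maxItems":8},"jaw":{"type":"number"},"clamp_n":{"type":"number"},"only":{"type":"string"},"quiet":{"type":"boolean"},"lines":{"type":"string"}},"required":["offsets"],"additionalProperties":false}. offsets is a list of rows, 1 to 8 of them, each written [[dx, dy, dz], [rx, ry, rz]]: dx, dy, dz in mm, then a rotation vector rx, ry, rz in rad; each row shifts and turns the commanded pose from where the row before left it, along the tool's axes as they then stand; what a row does not reach is not made up. A row lasts 1/8 s, in which the tool goes at most 62.5 mm and 0.188 rad, less where a joint would pass 70% of its speed; a pose out of reach is approached as far as the arm can. jaw is the opening from 0.0 (shut) to 1.0 (fully open), set as the call begins (left out keeps the last). The fingers move at their own pace and stop on an object; clamp_n is the grip in N (left out, the last holds). Time passes only in rows, so rows that do not move let the fingers close. The tool returns the time, the measured TCP pose, the force, the opening and the grip force at its end. only (a regular expression) keeps the lines of the reply that match it, lines (a string "A,B") keeps lines A to B, and quiet returns only ok. Input that does not fit is refused with a message, and nothing moves.
- r.sense(): the state, without advancing time (a new reading comes with each control period).
- r.get_image(name): name is "scene" or "top" or "wrist"; returns the picture (384x512x3 uint8, red, green, blue); there is no depth.
- r.camera_info(name): a dict with "fovy" (degrees; the focal length in pixels is half the picture's height over the tangent of half this angle, whatever the lens; pixels are square), "cx", "cy" (the principal point, pixels), "rvec" (rotation vector, rad) and "tvec" (3), from world to camera coordinates, as OpenCV has them; the wrist camera has in their place "mount" (4x4, takes a point from camera to tool coordinates, whose origin is the TCP and whose axes are the flange's). Camera axes: x right, y down, z forward; pixel columns grow to the right and rows downward; lengths in mm; the calibration is good to about 2 mm. A picture is of the moment at which its call begins: read the wrist's pose just before it. camera_info takes no time and is no camera call.
- r.job_done(): hands the job in; it is judged then, once.
The state is a dict: "time_s": time; "qpos": joint angles; "dq": joint speeds; "effort": joint torques, N m; "eef_pos": TCP position; "eef_rot": TCP orientation; "force": force on the tool from outside, world axes, zero at the start; "ft_torque": the same for the moment, N m; "opening": opening from 0.0 (shut) to 1.0 (fully open); "grasp_force": force on a finger pad.
Only numpy, scipy, OpenCV 4.12 (cv2) and the standard library are available. Lean on these libraries where they do the work, as an engineer would, in place of code of your own. Each camera call takes 0.05 s, during which the arm holds its last target. There are 200 camera calls.

## Working session

There is one attempt and no reset: what is moved stays moved. The work goes in short steps, Python scripts to look and compute and a tool call to move; the robot and the scene stay as the last step left them, time stands still between calls to the robot, and variables do not carry over. Pictures are saved under pics/ and viewed, at most 10 in all, crops included, and the job is handed in when it is done.

```bash
ls; mkdir -p pics; python3 - <<'E'
from cell import r
import cv2
print(r.sense(), r.tcp_to_tips)
for n in("scene","top","wrist"):
    print(n,r.camera_info(n))
a=r.get_image("scene");b=r.get_image("top")
cv2.imwrite("pics/s0.png",a[:,:,::-1]);cv2.imwrite("pics/t0.png",b[:,:,::-1])
E
```

```text
cell.py
pics
{'time_s': 0.0, 'qpos': array([-1.22556203e+00,  3.51218764e-01,  1.65240864e+00,  8.31324729e-06,
        1.13908806e+00, -8.46209597e-02]), 'dq': array([-0.00105109,  0.00034795, -0.00142623,  0.00212468,  0.00090235,
       -0.0015321 ]), 'effort': array([-2.41802212e-03, -4.97334623e+01, -2.85261798e+01,  6.97402772e-02,
        2.56173138e-02, -1.09848081e-04]), 'eef_pos': array([ 229.1131875 , -499.65742135,  232.11685825]), 'eef_rot': array([ 9.76992049e-01,  2.13274988e-01, -6.92056834e-05, -5.57135928e-04]), 'force': array([0.15350593, 0.07766942, 0.39558401]), 'ft_torque': array([ 0.04048003,  0.04131749, -0.00422558]), 'grasp_force': 0.0, 'opening': 1.003585238172126} 14.0
scene {'fovy': 52.19747695361184, 'cx': 258.26544564047475, 'cy': 193.48082383535743, 'rvec': array([ 1.81883079, -0.97670612,  0.63611413]), 'tvec': array([-245.67139921,  281.66758625,  666.36146679])}
top {'fovy': 42.42730763816679, 'cx': 262.4296722544538, 'cy': 193.46220892132624, 'rvec': array([ 2.15320615, -2.19264023,  0.09385017]), 'tvec': array([  34.66708618,  525.85012148, 1295.61402532])}
wrist {'fovy': 64.70101697243135, 'cx': 251.96598397720243, 'cy': 194.08225990908537, 'mount': array([[-1.81800403e-03, -9.64909225e-01, -2.62577384e-01,
         7.36515487e+01],
       [ 9.99998345e-01, -1.77421928e-03, -4.03844627e-04,
         1.03997728e-01],
       [-7.61964529e-05, -2.62577684e-01,  9.64910853e-01,
        -1.52915892e+02],
       [ 0.00000000e+00,  0.00000000e+00,  0.00000000e+00,
         1.00000000e+00]])}
```

View pics/s0.png

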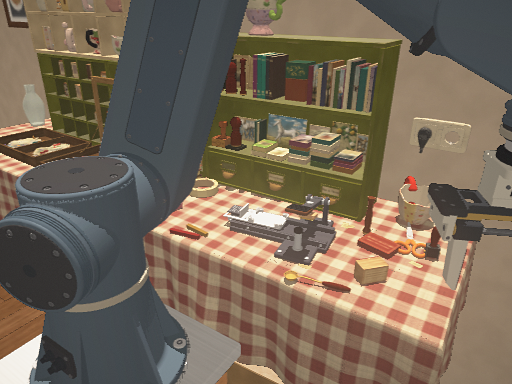

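View pics/t0.png

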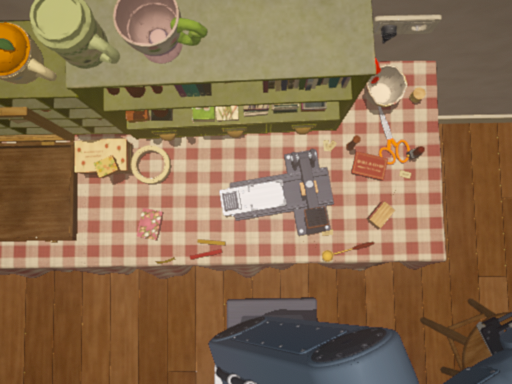

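The scene shows the press in mid-table. In the top view the notebook is at about (149,223), the carriage at (260,197), the catch tab at (230,201) and the pedal tread at (315,218).

```bash
cat > h.py <<'E'
import numpy as np, cv2
from scipy.spatial.transform import Rotation as R
from cell import r
def cam(n, s=None):
    c=r.camera_info(n); f=192/np.tan(np.radians(c['fovy'])/2)
    K=np.array([[f,0,c['cx']],[0,f,c['cy']],[0,0,1]])
    if n=='wrist':
        s=s or r.sense(); T=np.eye(4);T[:3,:3]=R.from_quat(s['eef_rot']).as_matrix();T[:3,3]=s['eef_pos']
        M=T@c['mount']; return K,M[:3,:3],M[:3,3]
    W=R.from_rotvec(c['rvec']).as_matrix(); return K,W.T,-W.T@c['tvec']
def ray(C,uv,z):
    K,A,o=C; uv=np.atleast_2d(np.array(uv,float)); d=(A@np.linalg.inv(K)@np.c_[uv,np.ones(len(uv))].T).T
    return o+d*((z-o[2])/d[:,2])[:,None]
def proj(C,p):
    K,A,o=C; q=(K@A.T@(np.atleast_2d(p)-o).T).T; return q[:,:2]/q[:,2:]
def tri(Cs,uvs):
    M=np.zeros((3,3));b=np.zeros(3)
    for (K,A,o),uv in zip(Cs,uvs):
        d=A@np.linalg.inv(K)@np.array([*uv,1.]);d/=np.linalg.norm(d);P=np.eye(3)-np.outer(d,d);M+=P;b+=P@o
    return np.linalg.solve(M,b)
E
python3 - <<'E'
from h import *
t=cam('top');print(t[2],cam('scene')[2])
for uv in [(149,223),(230,201),(315,218),(307,188),(369,166)]: print(uv,ray(t,uv,16).round())
a=cv2.imread('pics/t0.png')[140:265,130:345]
cv2.imwrite('pics/t0c.png',cv2.resize(a,None,fx=3.7,fy=3.7,interpolation=cv2.INTER_CUBIC))
E
```

```text
[ 406.98458176   20.58394229 1338.01185019] [-275.20355981 -466.96637138  538.45527077]
(149, 223) [[453. 330.  16.]]
(230, 201) [[508. 112.  16.]]
(315, 218) [[ 459. -114.   16.]]
(307, 188) [[540. -95.  16.]]
(369, 166) [[ 596. -263.   16.]]
```

View pics/t0c.png

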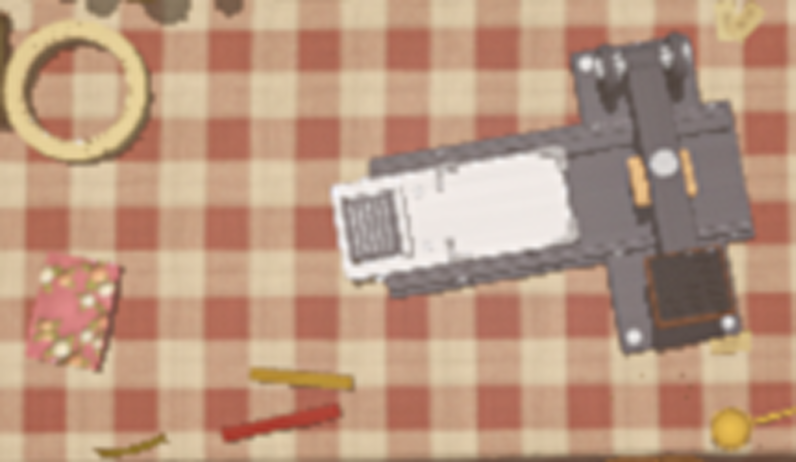

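The crop shows the notebook at (73,312) with its long side nearly vertical. The press is tilted about 10°, with the tab at (370,225), the ridge at (405,220) and the bed centre near (500,205). Next I'll move over the carriage for wrist views.

Emit:
jog_arm:
  offsets:
    - [[25, -50, 0], [0, 0, 0.145]]
    - [[20, -55, 0], [0, 0, 0.145]]
    - [[10, -60, 0], [0, 0, 0.14]]
    - [[10, -60, 0], [0, 0, 0]]
    - [[30, -55, 0], [0, 0, 0]]
    - [[30, -55, 0], [0, 0, 0]]
    - [[30, -55, 0], [0, 0, 0]]
    - [[30, -55, 0], [0, 0, 0]]

```text
time_s: 1.1
eef_pos: [366.7, -43.4, 232.8]
eef_rot: [1.0, -0.0, 0.0, 0.0]
force: [0.9, -1.2, -0.6]
opening: 1.002
grasp_force: 0.0
```

Emit:
jog_arm:
  offsets:
    - [[25, -55, 0], [0, 0, 0]]
    - [[25, -55, 0], [0, 0, 0]]
    - [[25, -50, 0], [0, 0, 0]]
    - [[0, 0, 0], [0, 0, 0]]
    - [[0, 0, 0], [0, 0, 0]]

```text
time_s: 1.72
eef_pos: [440.7, 114.3, 232.3]
eef_rot: [1.0, 0.0, -0.001, 0.0]
force: [-0.6, -0.1, 0.8]
opening: 1.002
grasp_force: 0.0
```

```bash
cat > shot.py <<'E'
import sys,pickle
from h import *
C=cam('wrist');a=r.get_image('wrist')[:,:,::-1]
cv2.imwrite(f'pics/{sys.argv[1]}.png',a);pickle.dump(C,open(f'pics/{sys.argv[1]}.pkl','wb'))
E
python3 shot.py w1
```

```text
(no output)
```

View pics/w1.png

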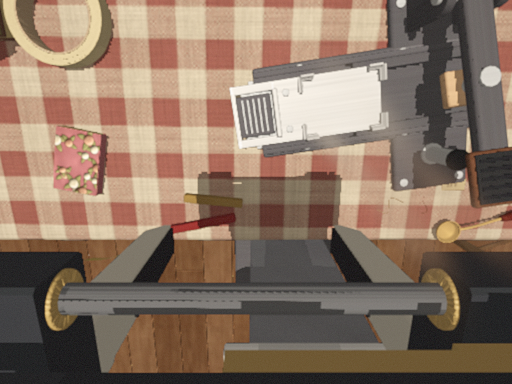

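The wrist view w1 shows the notebook at (78,160), tab at (257,116), ridge at about x=280, bed stops at (382,72), (380,122), (308,77) and (310,133), pedal tread at (500,175).

Emit:
jog_arm:
  offsets:
    - [[20, -55, 0], [0, 0, 0]]
    - [[20, -55, 0], [0, 0, 0]]
    - [[10, -10, 0], [0, 0, 0]]
    - [[0, 0, 0], [0, 0, 0]]
    - [[0, 0, 0], [0, 0, 0]]

```text
time_s: 2.4
eef_pos: [490.9, 233.0, 232.7]
eef_rot: [1.0, -0.001, -0.0, 0.0]
force: [0.4, 0.0, 0.1]
opening: 0.999
grasp_force: 0.0
```

```bash
python3 shot.py w2
python3 - <<'E'
from h import *
import pickle
W=[pickle.load(open(f'pics/w{i}.pkl','rb')) for i in(1,2)]
I=[cv2.imread(f'pics/w{i}.png') for i in(1,2)]
nb=np.array([453,330,16.]);tb=np.array([505,110,39.])
for k in range(2):
    hsv=cv2.cvtColor(I[k],cv2.COLOR_BGR2HSV);print(k,proj(W[k],[nb,tb]).round(),W[k][2].round(1))
p=proj(W[1],[[510,60,30.]])[0].astype(int);print(p)
b=[cv2.resize(I[1],None,fx=1.5,fy=1.5)]
cv2.imwrite('pics/w2v.png',b[0])
E
```

```text
0 [[ 77. 163.]
 [256. 120.]] [514.5 114.4 385.1]
1 [[176. 203.]
 [359. 165.]] [564.6 233.  385.6]
[399 158]
```

View pics/w2v.png

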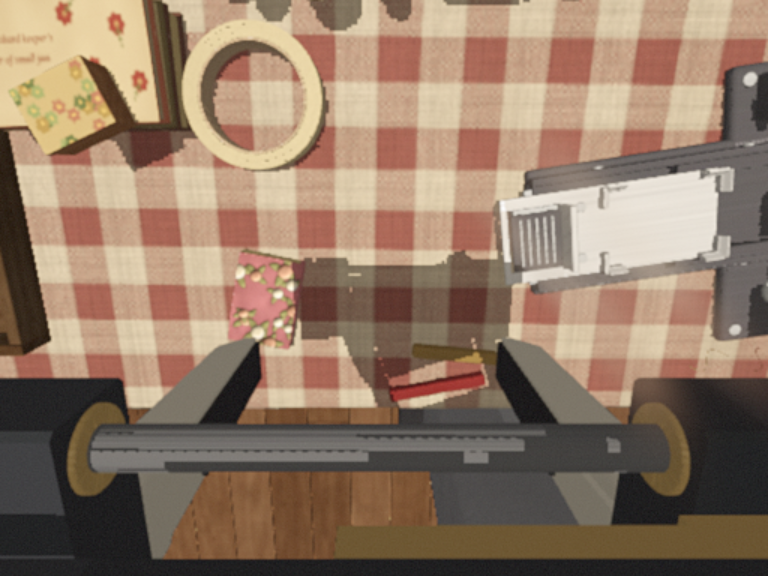

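The w2 view (1.5x) shows the notebook at (265,300), carriage plate at (500-735,170-285), tab at (540,240) and stops at (608,195), (612,268), (725,180) and (722,250). I'll segment the notebook and zoom the carriage in both views.

```bash
python3 - <<'E'
from h import *
import pickle
W=[pickle.load(open(f'pics/w{i}.pkl','rb')) for i in(1,2)]
I=[cv2.imread(f'pics/w{i}.png') for i in(1,2)]
P=[]
for k,(cx,cy) in enumerate([(78,160),(176,199)]):
    m=np.zeros(I[k].shape[:2],np.uint8)
    cv2.grabCut(I[k],m,(cx-33,cy-42,66,84),np.zeros((1,65)),np.zeros((1,65)),6,cv2.GC_INIT_WITH_RECT)
    m=((m==1)|(m==3)).astype(np.uint8);m=cv2.morphologyEx(m,cv2.MORPH_OPEN,np.ones((5,5)))
    c=max(cv2.findContours(m,0,2)[0],key=cv2.contourArea);b=cv2.minAreaRect(c);print(b,cv2.contourArea(c))
    bp=cv2.boxPoints(b);bp=bp[np.argsort(np.arctan2(*(bp-bp.mean(0)).T[::-1]))];P.append(bp)
    cv2.polylines(I[k],[bp.astype(int)],True,(255,0,0),1)
for a,b in zip(*P): print(tri(W,[a,b]).round(1))
for k in range(2):
    q=ray(W[k],P[k],16)[:,:2];print(q.round(1).tolist(),np.linalg.norm(np.diff(q,axis=0),axis=1).round(1),q.mean(0))
A=I[0][50:165,220:400];B=I[1][100:210,322:502]
z=lambda a:cv2.resize(a,None,fx=3.3,fy=3.3,interpolation=cv2.INTER_CUBIC)
n=z(np.hstack([I[0][110:210,30:120],I[1][150:250,130:220]]))
cv2.imwrite('pics/nb.png',n)
o=np.vstack([cv2.resize(A,None,fx=2.5,fy=2.5,interpolation=2),cv2.resize(B,None,fx=2.5,fy=2.5,interpolation=2)]);n=cv2.resize(np.vstack([I[0][110:210,30:120],I[1][150:250,130:220]]),None,fx=2.5,fy=2.5)
v=np.zeros((600,700,3),np.uint8);v[:o.shape[0],:o.shape[1]]=o;v[:n.shape[0],460:460+n.shape[1]]=n
cv2.imwrite('pics/cmp.png',v)
E
```

```text
((78.39759826660156, 160.3509521484375), (54.11520004272461, 65.41525268554688), 5.31454610824585) 2993.5
((176.0946044921875, 198.93243408203125), (42.90813446044922, 60.99201583862305), 9.462322235107422) 2253.0
[500.2 346.1  20. ]
[489.5 297.8  -6.7]
[404.8 315.6  -4.8]
[422.5 364.9  22.9]
[[498.7, 349.4], [492.8, 286.1], [412.1, 304.0], [418.7, 370.9]] [63.6 82.6 67.3] [455.56341904 327.5927908 ]
[[500.9, 346.7], [491.9, 295.0], [411.9, 311.8], [421.9, 366.4]] [52.5 81.8 55.4] [456.64497658 329.97028715]
```

View pics/cmp.png

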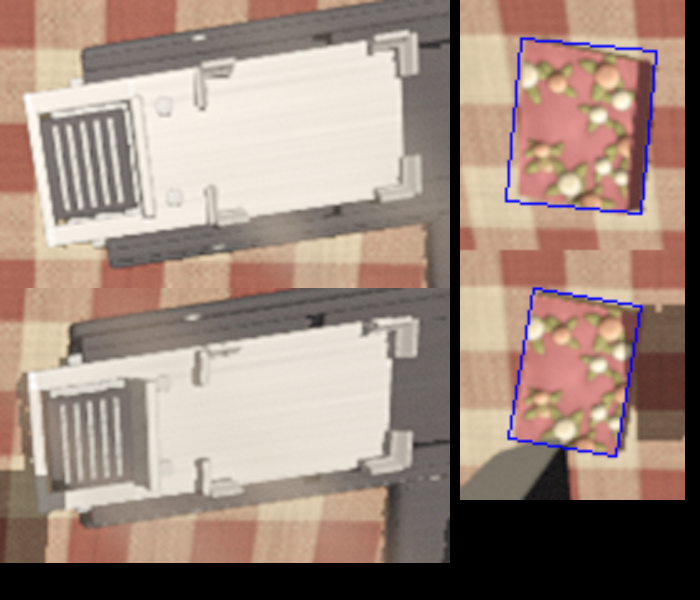

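The composite shows the rectangle fits the cover in w2, while in w1 it also takes in the side face. The stops' outer corners are readable in both crops, so I'll triangulate them together with the cover corners.

```bash
python3 - <<'E'
from h import *
import pickle
W=[pickle.load(open(f'pics/w{i}.pkl','rb')) for i in(1,2)]
def go(p1,o1,p2,o2,z,lab):
    a=np.array(p1)/2.5+o1;b=np.array(p2)/2.5+o2
    T=np.array([tri(W,[x,y]) for x,y in zip(a,b)]);A=ray(W[0],a,z);B=ray(W[1],b,z)
    print(lab,'tri',T.round(1).tolist(),T.mean(0).round(1));print('planes',A[:,:2].round(1).tolist(),B[:,:2].round(1).tolist(),A.mean(0).round(1),B.mean(0).round(1))
    M=(A+B)/2
    for i,j in((0,1),(1,2),(2,3),(3,0)): d=M[j]-M[i];print(np.linalg.norm(d).round(1),np.degrees(np.arctan2(d[1],d[0])).round(1))
go(np.array([[522,40],[640,54],[630,208],[512,200]])-[460,0],[30,110],np.array([[535,290],[638,308],[618,455],[511,437]])-[460,250],[130,150],16,'nb')
go([[197,68],[416,33],[420,195],[210,222]],[220,50],np.array([[196,350],[417,320],[411,468],[200,492]])-[0,288],[322,100],42,'stops')
go([[47,113],[128,102],[140,213],[58,223]],[220,50],np.array([[48,398],[123,385],[127,480],[57,490]])-[0,288],[322,100],39,'tab')
go([[27,96],[402,45],[404,195],[48,244]],[220,50],np.array([[30,375],[390,325],[388,470],[42,512]])-[0,288],[322,100],30,'plate')
E
```

```text
nb tri [[499.3, 346.3, 19.4], [490.3, 297.1, 10.1], [413.6, 310.1, 15.3], [421.1, 366.4, 16.4]] [456.1 330.   15.3]
planes [[497.9, 349.2], [491.2, 293.9], [415.0, 309.0], [419.2, 367.8]] [[500.1, 346.7], [490.9, 296.4], [412.6, 310.6], [422.9, 365.6]] [455.8 330.   16. ] [456.6 329.8  16. ]
53.4 -98.5
78.6 169.3
57.4 82.8
80.1 -13.6
stops tri [[549.8, 63.5, 31.0], [562.5, -26.4, 41.9], [496.5, -35.4, 43.6], [483.8, 55.3, 34.7]] [523.2  14.3  37.8]
planes [[549.2, 64.8], [562.9, -26.5], [496.3, -36.0], [484.7, 56.5]] [[549.7, 69.0], [562.2, -26.1], [496.3, -36.6], [485.3, 59.1]] [523.3  14.7  42. ] [523.4  16.4  42. ]
94.2 -82.0
67.0 -171.4
94.8 96.9
65.1 8.1
tab tri [[529.8, 129.9, 34.3], [534.9, 93.8, 28.5], [487.4, 86.5, 24.5], [484.6, 124.3, 36.9]] [509.2 108.6  31. ]
planes [[531.3, 128.9], [535.8, 93.7], [488.4, 87.6], [484.1, 124.5]] [[528.6, 132.1], [534.3, 98.6], [490.5, 92.4], [485.8, 124.7]] [509.9 108.7  39. ] [509.8 111.9  39. ]
34.7 -81.6
46.0 -172.3
34.9 97.5
45.4 7.4
plate tri [[538.6, 138.2, 29.6], [560.2, -28.4, 23.3], [495.2, -30.7, 36.7], [474.0, 129.4, 33.9]] [517.   52.2  30.9]
planes [[538.9, 138.0], [559.7, -25.9], [495.7, -33.9], [473.6, 129.5]] [[538.2, 138.5], [559.9, -23.3], [493.0, -35.3], [472.9, 128.3]] [517.   51.9  30. ] [516.   52.1  30. ]
164.3 -82.6
66.2 -171.3
164.9 97.4
66.0 8.2
```

Emit:
jog_arm:
  offsets:
    - [[-15, -45, 40], [0, 0, 0]]
    - [[-20, -52, 40], [0, 0, 0]]
    - [[0, 0, 25], [0, 0, 0.1]]
    - [[0, 0, 25], [0, 0, 0.1]]
    - [[0, 0, 0], [0, 0, 0]]
    - [[0, 0, 0], [0, 0, 0]]

```text
time_s: 3.2
eef_pos: [458.6, 326.6, 107.4]
eef_rot: [0.995, -0.099, 0.001, -0.0]
force: [0.4, -0.0, -0.3]
opening: 0.997
grasp_force: 0.0
```

```bash
python3 shot.py w3
python3 - <<'E'
from h import *
import pickle
C=pickle.load(open('pics/w3.pkl','rb'));I=cv2.imread('pics/w3.png')
s=r.sense();T=R.from_quat(s['eef_rot']).as_matrix()
print(proj(C,[s['eef_pos'],s['eef_pos']+14*T[:,2],[456,330,16],[497,347,16],[421,366,16],[491,295,16],[414,310,16]]).round(0).tolist())
cv2.imwrite('pics/w3v.png',I)
E
```

```text
[[252.0, 250.0], [252.0, 240.0], [249.0, 206.0], [219.0, 163.0], [217.0, 251.0], [283.0, 157.0], [281.0, 246.0]]
```

View pics/w3v.png

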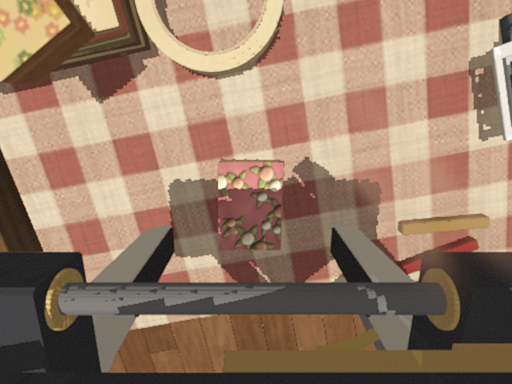

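The w3 view shows the notebook cover at columns 219-283, rows 161-250, square to the gripper and centred on the TCP column (252). I can descend and grip.

Emit:
jog_arm:
  offsets:
    - [[-3, -2, 40], [0, 0, 0]]
    - [[0, 0, 35], [0, 0, 0]]
    - [[0, 0, 16], [0, 0, 0]]
    - [[0, 0, 0], [0, 0, 0]]
    - [[0, 0, 0], [0, 0, 0]]

```text
time_s: 3.88
eef_pos: [456.1, 329.8, 16.2]
eef_rot: [0.995, -0.1, 0.001, -0.0]
force: [-0.8, -0.0, 1.0]
opening: 0.999
grasp_force: 0.0
```

Emit:
jog_arm:
  offsets:
    - [[0, 0, 0], [0, 0, 0]]
    - [[0, 0, 0], [0, 0, 0]]
    - [[0, 0, 0], [0, 0, 0]]
    - [[0, 0, 0], [0, 0, 0]]
    - [[0, 0, 0], [0, 0, 0]]
  jaw: 0.3
  clamp_n: 20

```text
time_s: 4.5
eef_pos: [455.4, 329.5, 15.2]
eef_rot: [0.995, -0.1, -0.0, 0.0]
force: [-0.4, -0.3, 0.4]
opening: 0.567
grasp_force: 20.0
```

Emit:
jog_arm:
  offsets:
    - [[0, 0, -30], [0, 0, 0]]
    - [[0, 0, -40], [0, 0, 0]]
    - [[0, 0, -30], [0, 0, -0.18]]
    - [[0, 0, 0], [0, 0, -0.18]]
    - [[0, 0, 0], [0, 0, -0.18]]
    - [[0, 0, 0], [0, 0, -0.18]]
    - [[0, 0, 0], [0, 0, -0.18]]
    - [[0, 0, 0], [0, 0, -0.18]]

```text
time_s: 5.5
eef_pos: [455.3, 329.4, 115.1]
eef_rot: [0.904, 0.429, -0.0, -0.0]
force: [0.6, -1.0, -0.7]
opening: 0.574
grasp_force: 20.0
```

Emit:
jog_arm:
  offsets:
    - [[0, 0, 0], [0, 0, -0.18]]
    - [[0, 0, 0], [0, 0, -0.18]]
    - [[0, 0, 0], [0, 0, -0.18]]
    - [[0, 0, 0], [0, 0, -0.108]]
    - [[0, 0, 0], [0, 0, 0]]
    - [[0, 0, 0], [0, 0, 0]]

```text
time_s: 6.25
eef_pos: [455.4, 329.5, 115.1]
eef_rot: [0.723, 0.691, -0.0, -0.0]
force: [-1.2, 0.0, -0.5]
opening: 0.565
grasp_force: 20.0
```

```bash
python3 shot.py w4
python3 - <<'E'
from h import *
import pickle
C=pickle.load(open('pics/w4.pkl','rb'))
s=r.sense();T=R.from_quat(s['eef_rot']).as_matrix();print(np.degrees(np.arctan2(T[1,0],T[0,0])),T[:,2])
# expected cover corners, top 0.8mm below... cover z=tcp+~0.8 
print(proj(C,[s['eef_pos']+T@np.array([a,b,-.8]) for a in(39,-39) for b in(-26.5,26.5)]).round(1).tolist())
I=cv2.imread('pics/w4.png')[150:290,170:340]
cv2.imwrite('pics/w4v.png',cv2.resize(I,None,fx=3.5,fy=3.5))
E
```

```text
87.42156113093355 [-1.23403164e-04 -6.02996092e-05 -9.99999991e-01]
[[199.2, 180.7], [302.3, 180.4], [205.7, 311.6], [296.8, 311.3]]
```

View pics/w4v.png

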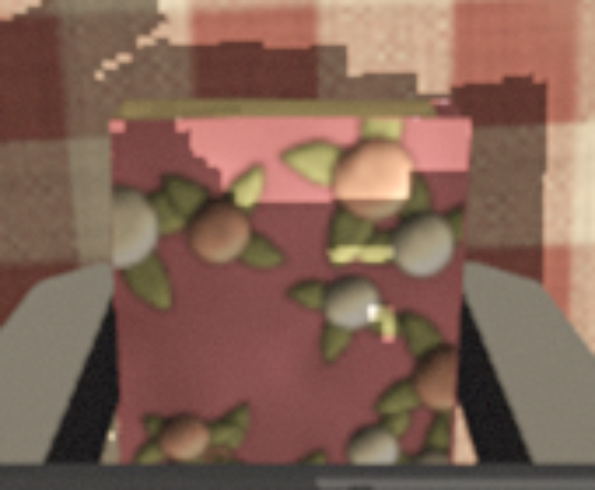

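The crop shows the cover's far edge at about row 184, where 180.7 was expected if centred, and its columns about 2 px right of expected. So there is a 1-2 mm offset or camera bias to resolve against the stops. I'll hover over the pocket.

Emit:
jog_arm:
  offsets:
    - [[0, 0, 0], [0, 0, -0.181]]
    - [[-50, 4, 0], [0, 0, 0]]
    - [[-55, 4, 0], [0, 0, 0]]
    - [[-55, 4, 0], [0, 0, 0]]
    - [[-55, 4, 0], [0, 0, 0]]
    - [[-55, 5, 0], [0, 0, 0]]
    - [[-50, 4, 0], [0, 0, 0]]
    - [[0, 0, 20], [0, 0, 0]]

```text
time_s: 7.3
eef_pos: [525.8, 13.0, 96.1]
eef_rot: [0.659, 0.752, 0.001, 0.001]
force: [-0.4, 1.1, -1.4]
opening: 0.567
grasp_force: 20.0
```

Emit:
jog_arm:
  offsets:
    - [[0, 0, 20], [0, 0, 0]]
    - [[0, 0, 0], [0, 0, 0]]
    - [[0, 0, 0], [0, 0, 0]]
    - [[0, 0, 0], [0, 0, 0]]

```text
time_s: 7.8
eef_pos: [524.7, 16.1, 76.0]
eef_rot: [0.657, 0.754, 0.0, 0.001]
force: [0.0, 0.5, -0.4]
opening: 0.569
grasp_force: 20.0
```

```bash
python3 shot.py w5
python3 - <<'E'
from h import *
s=r.sense();T=R.from_quat(s['eef_rot']).as_matrix();print(s['eef_pos'],np.degrees(np.arctan2(T[1,0],T[0,0])))
I=cv2.imread('pics/w5.png')[90:290,140:365]
cv2.imwrite('pics/w5v.png',cv2.resize(I,None,fx=3,fy=3))
E
```

```text
[524.61186218  16.10152394  75.9034633 ] 97.90873711896258
```

View pics/w5v.png

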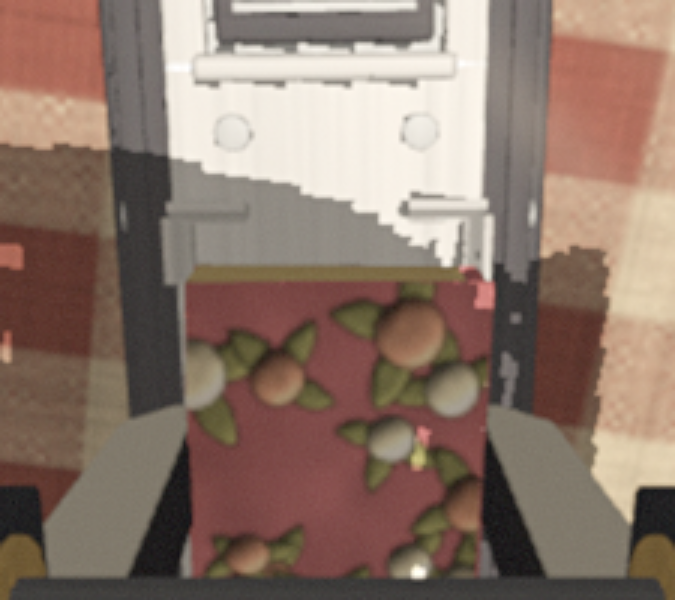

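The w5 crop shows the notebook cover edge at row 282, columns 187-492. The outer stops' end walls are at row 210, with their outer sides at columns 165 and 490. Yaw looks aligned.

```bash
python3 - <<'E'
from h import *
import pickle
C=pickle.load(open('pics/w5.pkl','rb'))
s=r.sense();T=R.from_quat(s['eef_rot']).as_matrix();e=s['eef_pos']
def f(lab,pts,z):
    q=np.array(pts)/3+[140,90];print(lab,((ray(C,q,z)-e)@T)[:,:2].round(1).tolist())
f('cover',[(187,282),(492,282),(190,450),(487,450)],e[2]+.8)
f('stop outer corners',[(165,205),(490,203),(165,280),(492,280)],42)
f('endwall inner ',[(205,217),(445,215)],42)
f('rails',[(103,50),(549,50),(115,200),(546,200)],24)
f('plate',[(163,100),(487,100)],30)
f('ridge outer/inner',[(325,57),(325,82)],52)
f('tab corners',[(218,40),(435,40)],39)
E
```

```text
cover [[37.1, -24.9], [37.0, 27.5], [5.9, -25.8], [5.7, 28.0]]
stop outer corners [[45.2, -34.5], [45.4, 32.6], [29.3, -35.3], [29.1, 33.7]]
endwall inner  [[42.7, -26.3], [43.0, 23.4]]
rails [[76.2, -49.5], [76.0, 47.0], [43.6, -49.1], [43.4, 48.3]]
plate [[65.8, -36.0], [65.7, 33.0]]
ridge outer/inner [[74.4, -1.2], [69.9, -1.3]]
tab corners [[77.8, -22.8], [77.8, 20.7]]
```

Emit:
jog_arm:
  offsets:
    - [[0.7, -2.3, 10], [0, 0, 0]]
    - [[0, 0, 12], [0, 0, 0]]
    - [[0, 0, 3], [0, 0, 0]]
    - [[0, 0, 0], [0, 0, 0]]
    - [[0, 0, 0], [0, 0, 0]]

```text
time_s: 8.48
eef_pos: [522.0, 16.3, 50.3]
eef_rot: [0.657, 0.754, 0.0, 0.0]
force: [-0.8, -0.0, -0.8]
opening: 0.567
grasp_force: 20.0
```

Emit:
jog_arm:
  offsets:
    - [[0, 0, 3], [0, 0, 0]]
    - [[0, 0, 2], [0, 0, 0]]
    - [[0, 0, 0], [0, 0, 0]]
    - [[0, 0, 0], [0, 0, 0]]

```text
time_s: 8.98
eef_pos: [521.8, 16.4, 45.2]
eef_rot: [0.657, 0.754, -0.0, 0.0]
force: [-0.2, 0.6, -0.8]
opening: 0.565
grasp_force: 20.0
```

Emit:
jog_arm:
  offsets:
    - [[0, 0, 0.5], [0, 0, 0]]
    - [[0, 0, 0], [0, 0, 0]]
    - [[0, 0, 0], [0, 0, 0]]
    - [[0, 0, 0], [0, 0, 0]]
    - [[0, 0, 0], [0, 0, 0]]
  jaw: 0.85
  clamp_n: 20

```text
time_s: 9.6
eef_pos: [521.8, 16.3, 44.7]
eef_rot: [0.657, 0.754, -0.0, -0.0]
force: [0.4, -0.1, -0.5]
opening: 0.851
grasp_force: 0.0
```

Emit:
jog_arm:
  offsets:
    - [[0, 0, -30], [0, 0, 0]]
    - [[0, 0, -40], [0, 0, 0]]
    - [[-30, 0, -40], [0, 0, 0]]
    - [[-30, 0, -30], [0, 0, 0]]
    - [[0, 0, 0], [0, 0, 0]]
    - [[0, 0, 0], [0, 0, 0]]

```text
time_s: 10.35
eef_pos: [529.5, -42.5, 183.6]
eef_rot: [0.657, 0.754, -0.0, -0.001]
force: [0.2, 0.4, -0.4]
opening: 0.851
grasp_force: 0.0
```

```bash
python3 shot.py w6
python3 - <<'E'
from h import *
I=cv2.imread('pics/w6.png')
s=r.sense();C=cam('wrist',s);p=proj(C,[[521.9,16,46]])[0];print(p,s['eef_pos'])
x,y=p.astype(int);c=I[max(0,y-110):y+70,x-85:x+85];print(max(0,y-110),x-85)
cv2.imwrite('pics/w6v.png',cv2.resize(c,None,fx=3.3,fy=3.3,interpolation=2))
E
```

```text
[252.05516457 127.34595659] [529.32078379 -42.27843206 183.36632442]
17 167
```

View pics/w6v.png

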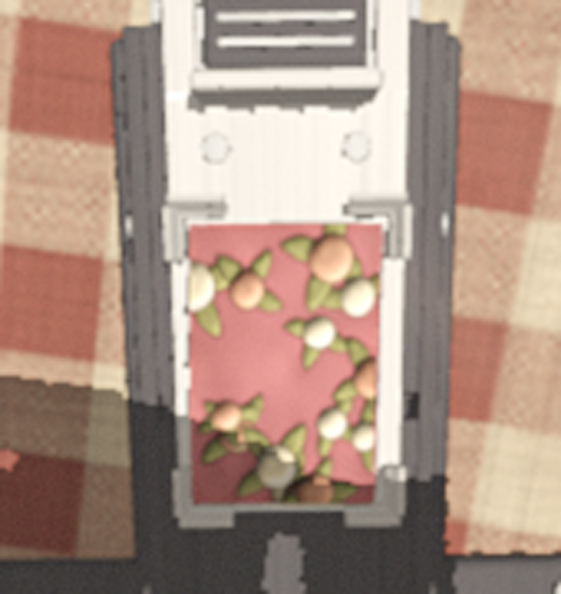

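The w6 crop shows the notebook lying flat and square inside all four corner stops, with cover edges at columns 190-382 and rows 225-503. Next is the catch tab, with the fingers shut.

Emit:
jog_arm:
  offsets:
    - [[50, 0, 0], [0, 0, 0]]
    - [[50, 0, 0], [0, 0, 0]]
    - [[45, 0.5, 40], [0, 0, 0]]
    - [[0, 0, 45], [0, 0, 0]]
    - [[0, 0, 30], [0, 0, 0]]
    - [[0, 0, 5], [0, 0, 0]]
    - [[0, 0, 0], [0, 0, 0]]
    - [[0, 0, 0], [0, 0, 0]]
  jaw: 0
  clamp_n: 20

```text
time_s: 11.4
eef_pos: [511.2, 100.8, 65.8]
eef_rot: [0.657, 0.754, 0.001, 0.001]
force: [-0.7, -1.5, 1.2]
opening: 0.044
grasp_force: 0.0
```

```bash
python3 shot.py w7
```

Emit:
jog_arm:
  offsets:
    - [[0, 0, 4], [0, 0, 0]]
    - [[0, 0, 4], [0, 0, 0]]
    - [[0, 0, 2], [0, 0, 0]]
    - [[0, 0, 0], [0, 0, 0]]
    - [[0, 0, 0], [0, 0, 0]]

```text
time_s: 12.08
eef_pos: [510.7, 100.6, 54.7]
eef_rot: [0.657, 0.754, 0.0, 0.0]
force: [-0.0, -0.4, -0.2]
opening: 0.002
grasp_force: 0.0
```

Emit:
jog_arm:
  offsets:
    - [[0, 0, 2], [0, 0, 0]]
    - [[0, 0, 2], [0, 0, 0]]
    - [[0, 0, 0], [0, 0, 0]]
    - [[0, 0, 0], [0, 0, 0]]

```text
time_s: 12.58
eef_pos: [510.8, 100.7, 50.9]
eef_rot: [0.657, 0.754, 0.0, 0.0]
force: [-0.5, 0.3, 4.3]
opening: 0.006
grasp_force: 2.0
```

Emit:
jog_arm:
  offsets:
    - [[0, 0, 2], [0, 0, 0]]
    - [[0, 0, 1], [0, 0, 0]]
    - [[0, 0, 0], [0, 0, 0]]
    - [[0, 0, 0], [0, 0, 0]]

```text
time_s: 13.08
eef_pos: [510.8, 100.7, 47.8]
eef_rot: [0.657, 0.754, 0.0, 0.0]
force: [0.1, 1.2, 4.5]
opening: 0.002
grasp_force: 2.5
```

Emit:
jog_arm:
  offsets:
    - [[0, 0, 0.7], [0, 0, 0]]
    - [[0, 0, 0], [0, 0, 0]]
    - [[0, 0, 0], [0, 0, 0]]

```text
time_s: 13.45
eef_pos: [510.8, 100.6, 47.1]
eef_rot: [0.657, 0.754, 0.0, 0.0]
force: [-0.6, 1.4, 5.4]
opening: 0.004
grasp_force: 2.8
```

Emit:
jog_arm:
  offsets:
    - [[0, 0, 0.6], [0, 0, 0]]
    - [[0, 0, 0], [0, 0, 0]]
    - [[0, 0, 0], [0, 0, 0]]

```text
time_s: 13.82
eef_pos: [510.9, 100.6, 46.9]
eef_rot: [0.657, 0.754, 0.0, 0.0]
force: [-0.9, 0.3, 10.4]
opening: 0.009
grasp_force: 5.4
```

Emit:
jog_arm:
  offsets:
    - [[-3, 0, 0], [0, 0, 0]]
    - [[-4, 0, 0], [0, 0, 0]]
    - [[-4, 0, 0], [0, 0, 0]]
    - [[0, 0, 0], [0, 0, 0]]

```text
time_s: 14.32
eef_pos: [512.5, 89.4, 46.9]
eef_rot: [0.657, 0.754, 0.0, 0.0]
force: [-0.9, -0.9, 9.8]
opening: 0.006
grasp_force: 5.1
```

Emit:
jog_arm:
  offsets:
    - [[-6, 0, 0], [0, 0, 0]]
    - [[-8, 0, 0], [0, 0, 0]]
    - [[-10, 0, 0], [0, 0, 0]]
    - [[0, 0, 0], [0, 0, 0]]

```text
time_s: 14.82
eef_pos: [516.1, 65.3, 46.9]
eef_rot: [0.657, 0.754, 0.0, 0.001]
force: [0.3, -1.5, 9.9]
opening: 0.007
grasp_force: 4.8
```

Emit:
jog_arm:
  offsets:
    - [[-12, 0, 0], [0, 0, 0]]
    - [[-12, 0, 0], [0, 0, 0]]
    - [[-12, 0, 0], [0, 0, 0]]
    - [[-12, 0, 0], [0, 0, 0]]
    - [[-12, 0, 0], [0, 0, 0]]
    - [[-5, 0, 0], [0, 0, 0]]
    - [[0, 0, 0], [0, 0, 0]]

```text
time_s: 15.7
eef_pos: [525.5, 1.0, 47.0]
eef_rot: [0.657, 0.754, 0.001, 0.001]
force: [2.5, -0.2, 7.2]
opening: 0.005
grasp_force: 3.9
```

Emit:
jog_arm:
  offsets:
    - [[-3, 0, 0], [0, 0, 0]]
    - [[-2, 0, 0], [0, 0, 0]]
    - [[0, 0, 0], [0, 0, 0]]
    - [[0, 0, 0], [0, 0, 0]]

```text
time_s: 16.2
eef_pos: [526.2, -3.6, 47.0]
eef_rot: [0.657, 0.754, 0.001, 0.001]
force: [1.9, -1.0, 7.2]
opening: 0.001
grasp_force: 3.8
```

Emit:
jog_arm:
  offsets:
    - [[-2, 0, 0], [0, 0, 0]]
    - [[-2, 0, 0], [0, 0, 0]]
    - [[0, 0, 0], [0, 0, 0]]
    - [[0, 0, 0], [0, 0, 0]]

```text
time_s: 16.7
eef_pos: [526.8, -7.6, 47.0]
eef_rot: [0.657, 0.754, 0.001, 0.001]
force: [2.6, -0.8, 8.1]
opening: 0.005
grasp_force: 3.7
```

Emit:
jog_arm:
  offsets:
    - [[-2, 0, 0], [0, 0, 0]]
    - [[0, 0, 0], [0, 0, 0]]
    - [[0, 0, 0], [0, 0, 0]]

```text
time_s: 17.08
eef_pos: [526.8, -9.0, 47.0]
eef_rot: [0.657, 0.754, 0.001, 0.001]
force: [1.9, 4.6, 9.7]
opening: 0.004
grasp_force: 4.6
```

Emit:
jog_arm:
  offsets:
    - [[-2, 0, 0], [0, 0, 0]]
    - [[0, 0, 0], [0, 0, 0]]
    - [[0, 0, 0], [0, 0, 0]]

```text
time_s: 17.45
eef_pos: [526.8, -9.5, 47.0]
eef_rot: [0.657, 0.754, 0.001, -0.0]
force: [0.8, 17.2, 11.5]
opening: 0.002
grasp_force: 10.6
```

Emit:
jog_arm:
  offsets:
    - [[1, 0, -1], [0, 0, 0]]
    - [[0, 0, -2], [0, 0, 0]]
    - [[0, 0, 0], [0, 0, 0]]

```text
time_s: 17.82
eef_pos: [526.1, -9.5, 49.3]
eef_rot: [0.657, 0.754, 0.0, -0.0]
force: [1.4, 8.3, 4.4]
opening: 0.005
grasp_force: 6.2
```

Emit:
jog_arm:
  offsets:
    - [[0, 0, -2], [0, 0, 0]]
    - [[0, 0, -3], [0, 0, 0]]
    - [[0, 0, 0], [0, 0, 0]]

```text
time_s: 18.2
eef_pos: [525.5, -9.6, 54.0]
eef_rot: [0.657, 0.754, -0.0, -0.001]
force: [-0.5, 7.0, 2.7]
opening: 0.004
grasp_force: 3.3
```

Emit:
jog_arm:
  offsets:
    - [[4, 0, -10], [0, 0, 0]]
    - [[6, 0, -40], [0, 0, 0]]
    - [[0, 0, -50], [0, 0, 0]]
    - [[-40, 0, -20], [0, 0, 0]]
    - [[-40, 0, 0], [0, 0, 0]]
    - [[0, 0, 0], [0, 0, 0]]
    - [[0, 0, 0], [0, 0, 0]]

```text
time_s: 19.08
eef_pos: [535.3, -79.1, 174.3]
eef_rot: [0.657, 0.754, -0.0, -0.0]
force: [-0.1, 0.1, -0.2]
opening: 0.0
grasp_force: 0.0
```

```bash
python3 shot.py w8
```

```bash
python3 - <<'E'
from h import *
print(ray(cam('top'),[(316.5,217.6)],127).round(1))
I=cv2.imread('pics/w8.png');import pickle;C=pickle.load(open('pics/w8.pkl','rb'))
print(proj(C,[[457.7,-104.7,127]]).round())
# tread in w1: brown rim
W=pickle.load(open('pics/w1.pkl','rb'));I=cv2.imread('pics/w1.png');print(proj(W,[[457.7,-104.7,127]]))
for n in ('t0','w8'):
    J=cv2.imread(f'pics/{n}.png');C2=cam('top') if n=='t0' else C
    h=cv2.cvtColor(J,cv2.COLOR_BGR2HSV);p=proj(C2,[[457.7,-104.7,127]])[0].astype(int);w=18 if n=='t0' else 70
    m=cv2.inRange(h,(5,90,30),(18,255,140));M=np.zeros_like(m);y0,x0=max(0,p[1]-w),max(0,p[0]-w);M[y0:p[1]+w,x0:p[0]+w]=m[y0:p[1]+w,x0:p[0]+w]
    c=np.argwhere(M)[:,::-1];print(n,p,len(c),c.min(0) if len(c) else 0,c.max(0) if len(c) else 0)
    if len(c): b=cv2.minAreaRect(c.astype(np.float32));print(b,ray(C2,[b[0]],127).round(1))
print(r.sense()['eef_pos'])
E
```

```text
[[ 455.3 -106.4  127. ]]
[[139. 239.]]
[[504.04700837 178.49369886]]
t0 [315 216] 84 [304 207] [328 233]
((316.3823547363281, 219.9705810546875), (24.838539123535156, 21.801511764526367), 77.47119140625) [[ 449.5 -106.   127. ]]
w8 [138 239] 3796 [ 68 169] [207 282]
((137.5, 225.5), (113.0, 139.0), 90.0) [[456.6 -94.3 127. ]]
[535.35578842 -78.8452055  174.24739298]
```

Emit:
jog_arm:
  offsets:
    - [[-8, -42, 0], [0, 0, 0]]
    - [[-8, -41, 0], [0, 0, 0]]
    - [[0, 0, 15], [0, 0, 0]]
    - [[0, 0, 10], [0, 0, 0]]
    - [[0, 0, 0], [0, 0, 0]]
    - [[0, 0, 0], [0, 0, 0]]

```text
time_s: 19.88
eef_pos: [456.3, -106.6, 149.4]
eef_rot: [0.656, 0.754, 0.0, -0.0]
force: [-0.4, -0.5, -0.4]
opening: 0.002
grasp_force: 0.0
```

Emit:
jog_arm:
  offsets:
    - [[0, 0, 4], [0, 0, 0]]
    - [[0, 0, 4], [0, 0, 0]]
    - [[0, 0, 0], [0, 0, 0]]
    - [[0, 0, 0], [0, 0, 0]]

```text
time_s: 20.38
eef_pos: [455.8, -106.9, 141.6]
eef_rot: [0.657, 0.754, 0.0, 0.0]
force: [-0.7, 0.3, 4.8]
opening: 0.009
grasp_force: 2.3
```

Emit:
jog_arm:
  offsets:
    - [[0, -1.3, 4], [0, 0, 0]]
    - [[0, -1.2, 4], [0, 0, 0]]
    - [[0, -1.1, 4], [0, 0, 0]]
    - [[0, -1, 4], [0, 0, 0]]
    - [[0, -0.9, 4], [0, 0, 0]]
    - [[0, -0.8, 4], [0, 0, 0]]
    - [[0, -0.7, 4], [0, 0, 0]]
    - [[0, 0, 0], [0, 0, 0]]

```text
time_s: 21.38
eef_pos: [449.6, -107.9, 113.9]
eef_rot: [0.657, 0.754, 0.001, 0.001]
force: [0.1, 3.3, 7.9]
opening: 0.0
grasp_force: 4.3
```

Emit:
jog_arm:
  offsets:
    - [[0, -0.5, 4], [0, 0, 0]]
    - [[0, -0.3, 3], [0, 0, 0]]
    - [[0, 0, 0], [0, 0, 0]]

```text
time_s: 21.75
eef_pos: [448.8, -108.0, 107.1]
eef_rot: [0.657, 0.754, 0.001, 0.001]
force: [0.5, 2.5, 11.4]
opening: 0.004
grasp_force: 5.8
```

Emit:
jog_arm:
  offsets:
    - [[0, -0.2, 1.5], [0, 0, 0]]
    - [[0, 0, 0], [0, 0, 0]]

```text
time_s: 22.0
eef_pos: [448.6, -108.1, 105.7]
eef_rot: [0.657, 0.754, 0.001, 0.001]
force: [-0.6, 3.3, 12.8]
opening: 0.001
grasp_force: 6.3
```

Emit:
jog_arm:
  offsets:
    - [[0, 0, 1], [0, 0, 0]]
    - [[0, 0, 0], [0, 0, 0]]

```text
time_s: 22.25
eef_pos: [448.6, -108.1, 105.0]
eef_rot: [0.657, 0.754, 0.001, 0.001]
force: [-3.1, 2.8, 17.5]
opening: 0.001
grasp_force: 8.9
```

Emit:
jog_arm:
  offsets:
    - [[0, 0, 0.8], [0, 0, 0]]
    - [[0, 0, 0], [0, 0, 0]]

```text
time_s: 22.5
eef_pos: [448.6, -108.1, 104.8]
eef_rot: [0.657, 0.754, 0.001, 0.001]
force: [-5.0, 3.5, 26.2]
opening: 0.008
grasp_force: 13.3
```

The stop is reached, with force rising steeply at tip height 91 mm. I'll hold for about a second, then let the pedal up along its arc.

Emit:
jog_arm:
  offsets:
    - [[0, 0, 0], [0, 0, 0]]
    - [[0, 0, 0], [0, 0, 0]]
    - [[0, 0, 0], [0, 0, 0]]
    - [[0, 0, 0], [0, 0, 0]]
    - [[0, 0, 0], [0, 0, 0]]
    - [[0, 0, 0], [0, 0, 0]]
    - [[0, 0, 0], [0, 0, 0]]
    - [[0, 0, 0], [0, 0, 0]]

```text
time_s: 23.5
eef_pos: [448.6, -108.1, 104.8]
eef_rot: [0.657, 0.754, 0.001, 0.001]
force: [-5.4, 3.1, 27.9]
opening: 0.006
grasp_force: 13.3
```

Emit:
jog_arm:
  offsets:
    - [[0, 0, -2], [0, 0, 0]]
    - [[0, 0.5, -4], [0, 0, 0]]
    - [[0, 0.6, -4], [0, 0, 0]]
    - [[0, 0.8, -4], [0, 0, 0]]
    - [[0, 1, -4], [0, 0, 0]]
    - [[0, 1.1, -4], [0, 0, 0]]
    - [[0, 1.2, -4], [0, 0, 0]]
    - [[0, 1.3, -4], [0, 0, 0]]

```text
time_s: 24.5
eef_pos: [453.9, -107.2, 133.4]
eef_rot: [0.657, 0.754, -0.0, -0.0]
force: [-2.9, -0.6, 6.2]
opening: 0.008
grasp_force: 2.9
```

Emit:
jog_arm:
  offsets:
    - [[0, 1.3, -4], [0, 0, 0]]
    - [[0, 1.3, -5], [0, 0, 0]]
    - [[0, 0, -5], [0, 0, 0]]
    - [[0, 0, -30], [0, 0, 0]]
    - [[0, 0, -50], [0, 0, 0]]
    - [[50, 0, 0], [0, 0, 0]]
    - [[50, 60, 0], [0, 0, 0]]
    - [[0, 0, 0], [0, 0, 0]]

```text
time_s: 25.5
eef_pos: [493.3, -8.7, 227.0]
eef_rot: [0.655, 0.755, 0.0, 0.0]
force: [-0.8, -0.2, -0.1]
opening: 0.002
grasp_force: 0.0
```

```bash
python3 shot.py w9
```

```bash
python3 - <<'E'
from h import *
import pickle
C=pickle.load(open('pics/w9.pkl','rb'));J=cv2.imread('pics/w9.png')
h=cv2.cvtColor(J,cv2.COLOR_BGR2HSV)
u=np.array([-.137,.991]);x=np.array([.991,.137]);o=np.array([537,-93.7])
yy,xx=np.mgrid[0:230,0:512];pts=np.c_[xx.ravel(),yy.ravel()]
for lab,lo,hi,z in(('white',(0,0,150),(180,35,255),30),('pink',(165,80,60),(180,200,255),46)):
    m=cv2.inRange(h,lo,hi)[:230].ravel()>0
    q=ray(C,pts[m],z)[:,:2]-o;Y=q@u;X=q@x;k=(abs(X)<45)&(Y>-45)&(Y<150)
    print(lab,k.sum(),np.percentile(Y[k],[1,50,99]).round(1),np.percentile(X[k],[1,50,99]).round(1))
E
```

```text
white 2310 [ 25.9  66.7 120.5] [-31.8   4.1  38.3]Traceback (most recent call last):
  File "<stdin>", line 10, in <module>
    return _quantile_unchecked(
        a, q, axis, out, overwrite_input, method, keepdims, weights)
    return _ureduce(a,
                    func=_quantile_ureduce_func,
    ...<5 lines>...
                    overwrite_input=overwrite_input,
                    method=method)
    r = func(a, **kwargs)
    result = _quantile(arr,
                       quantiles=q,
    ...<2 lines>...
                       out=out,
                       weights=wgt)
    slices_having_nans = np.isnan(arr[-1, ...])
                                  ~~~^^^^^^^^^
IndexError: index -1 is out of bounds for axis 0 with size 0
```

The carriage's outer end measures 120 mm from the press origin, which matches home. When I let go, the catch tab came up with the fingertips.

```bash
python3 -c "
from cell import r
print(r.job_done())"
```

```text
the job is handed in; nothing more can be done
None
```

The job is handed in with the notebook embossed: it went into the carriage square and flat, the carriage slid home, the pedal was held at its stop for about 1 s and let up (25.5 s on the clock). Carriage-home and catch-up were checked by measurement and force, not by a last look at a picture.

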